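# Release the battery locker's safety catch and open its door

### The job

The wide steel battery locker on the pit bench stands ajar, held by a spring safety catch just behind its door. Reach into the door gap from above, push the catch tongue down and, while it is down, pull the door open to at least 60 degrees, then leave it standing open. Do not open the narrow locker next to it, which must stay on its catch.

Things in the scene. Friction and masses are not known exactly. Their poses are not given: they have to be found in the camera images.
- wide_pad (a point): Press point: top of the catch's flat black nylon pad (46 mm wide) when up, in the gap of the wide locker (240 mm wide, 170 high, 180 deep; the other is 150 wide). x axis to the locker's back, y to its hinge side, z up. Open front 28 mm behind (+x), door's inner face 28 to 36 mm ahead; door and locker tops 22 mm above. Hook and door staple lie 35 to 55 mm to -y: keep off them.
- wide_hinge (a point): Upright hinge axis of the wide locker's door at the door's top edge, same axes as the press point; it lies in the plane of the locker's open front, 165 mm to +y of the press point. The door is a 6 mm steel sheet, 240 mm wide and 120 mm high, bottom 50 mm above the bench; its inner face passes through this axis. A thin staple stands 28 mm off that face, 215 mm from the hinge.
- wide_door (a joint): Wide locker's door angle, rad: 0 shut, grows as the free edge swings out away from the locker front, up to 1.7. It starts about 0.35; the catch stops it at 0.38. A light friction hinge: the door stays where it is left.
- wide_catch (a joint): Wide locker's catch, rad: 0 up (holding), grows as the pad is pushed down, stop 0.28; tips about a level axis 40 mm inside the front. It lets go at 0.10, about 7 mm down at the press point; 12 mm is a good press, 18 mm the stop. Takes 3 to 7 N, springs back up when let go. Past door angle 0.46 it no longer matters.
- narrow_door (a joint): Door angle of the narrow locker (150 mm wide, charger box on top), rad, same sense; ajar at about 0.55, held by its own catch at 0.60. To be left alone.

How it is judged:
By the outcome, as a careful person would: the job done as asked, in the order asked, and still so for the second after the job is handed in, with the robot touching nothing.
It also fails if it takes over 37 s, if anything falls off the work surface, if the arm or the gripper's body presses on something with over 40 N, if the wrist force passes 120 N, or if a joint passes its speed limit or range.

### The arm

A 6-joint arm with a two-finger parallel gripper is mounted at the origin on the work surface. World frame = base frame: x ahead of the robot, y to its left, z up, the work surface at z = 0. Lengths are in m, angles in rad, forces in N, time in s.
With the tool pointing down it reaches from about 0.425 to 0.95 m from the base axis. Payload 3.5 kg.
Tool frame: the origin (TCP) lies on the centre line of the jaws, within the pads' length; the fingertips stand 14 mm ahead of it and the grasp point (between the pads) lies 5 mm behind it (tips_ahead is the distance from the TCP to the fingertips, in m); y points along the fingers, z is the direction in which the jaws open and shut, and the axes are right-handed (so a half turn about y gives the same grasp; the last joint's range is limited). The gripper opens to 85 mm and grips with 20 to 120 N. Pads are 22 mm wide; open, the fingers measure 114 mm over their backs; the gripper's body (76 mm by 85 mm) begins 54 mm behind the grasp point. The pads swing forward as they close: fully open they stand 13 mm farther back than shut.
Start: joints at [-1.351, 0.286, 1.577, -0, 1.279, -0.15], TCP at [0.244, -0.629, 0.208] pointing down, gripper open.
Joint ranges: [-2.77, 2.77], [-0.9, 2.22], [0.21, 2.48], [-1.53, 4.67], [0.24, 2.81], [-2.84, 2.84]. Speed limits (rad/s): [2.79, 2.79, 3.14, 3.14, 3.14, 3.14].

### API

Orientations are given as a unit quaternion [x, y, z, w].
In Python, from plant import get_state, read_camera, sign_off, tips_ahead gives the robot as it stands.
- The arm moves only by the tool send_rows, never from a script. Its argument "plan" is a list of rows, each a list of 2 entries, a list of its own where there are three numbers: the shift along the tool's x, y, z in units of 12 cm (1.0 is 12 cm), then the turn, a rotation vector about the tool's x, y, z in units of 360 degrees (1.0 is 360 degrees). In form: [[[tx, ty, tz], [rx, ry, rz]], ...]. A call has 1 to 12 rows; each row shifts and turns the commanded pose from where the row before left it, along the tool's axes as they then stand; what a row does not reach is not made up. A row lasts 1/10 s, in which the tool goes at most 50 mm and 8.59 degrees, less where a joint would pass 70% of its speed; a pose out of reach is approached as far as the arm can. A call with a number of a shift or a turn outside -1 to 1 is refused whole. A call with a gripper value outside its range is refused whole. "gripper" is the closure, from 0 (fully open) to 1 (shut), set as the call begins (left out, the last holds). The fingers move at their own pace and stop on an object; "grip_force" is the grip in N (left out, the last holds). Time passes only in rows, so rows that do not move let the fingers close. It gives the time, the measured TCP pose, the force and the opening at its end, in the units of the state.
- get_state(): the state, without advancing time (a new reading comes with each control period).
- read_camera(name): name is "side" or "top"; returns a dict with "img" (480x640x3 uint8, blue, green, red), "fx", "fy", "cx", "cy" (pixels), "world_from_camera" (4x4, takes a point from camera to world coordinates). Camera axes: x right, y down, z forward; pixel columns grow to the right and rows downward; lengths in m; the calibration is good to about 2 mm. A picture is of the moment at which its call begins. There is no depth.
- sign_off(): hands the job in, once; it reports no verdict.
The state is a dict: "time": time; "qpos": joint angles; "dq": joint speeds; "joint_efforts": joint torques, N m; "eef_pos": TCP position; "tcp_rot": TCP orientation; "contact_force": force on the tool from outside, world axes, zero at the start; "wrist_torque": the same for the moment, N m; "opening": opening from 0.0 (shut) to 1.0 (fully open).
Only numpy, scipy, OpenCV 4.12 (cv2) and the standard library are available. Lean on these libraries where they do the work, as an engineer would, in place of code of your own. Each camera call takes 0.05 s, during which the arm holds its last target. There are 200 camera calls.

## Working session

There is one attempt and no reset: what is moved stays moved. The work goes in short steps, Python scripts to look and compute and a tool call to move; the robot and the scene stay as the last step left them, time stands still between calls to the robot, and variables do not carry over. Pictures are saved under pics/ and viewed, about 8 in all and at most 12, crops included, and the job is handed in when it is done.

Besides the shell and the picture viewer there is one more tool, called after "Emit:" by a JSON object that holds its "api" and its "payload". send_rows: Moves the arm, as the interface text tells. Its arguments: {"type":"object","properties":{"plan":{"type":"array"},"gripper":{"type":"number"},"grip_force":{"type":"number"}},"required":["plan"]}

```bash
mkdir -p pics; ls
python3 - <<'E'
from plant import *
import cv2,numpy as np
np.set_printoptions(precision=4,suppress=True)
s=get_state()
for k,v in s.items(): print(k,v)
print(tips_ahead)
for n in("side","top"):
    c=read_camera(n); cv2.imwrite(f"pics/{n}0.png",c["img"]); print(n,c["fx"],c["fy"],c["cx"],c["cy"]); print(np.array(c["world_from_camera"]))
E
```

```text
pics
time 0.0
qpos [-1.351   0.2872  1.5782 -0.      1.2786 -0.15  ]
dq [-0.001   0.0027  0.0009 -0.0008 -0.0006 -0.0011]
joint_efforts [  0.001  -40.5978 -29.2628  -0.0001   0.0058   0.    ]
eef_pos [ 0.2438 -0.6287  0.207 ]
tcp_rot [-0.13    0.6959 -0.6942  0.13  ]
contact_force [-0.1457 -0.8774 -0.5767]
wrist_torque [ 0.0175 -0.035  -0.0176]
opening 0.999065579209671
0.014
side 583.1358116971306 583.1358116971306 320.2738771709301 239.37377493738936
[[-0.8668 -0.3798  0.3232  0.316 ]
 [-0.4986  0.6697 -0.5504  0.5873]
 [-0.0074 -0.6382 -0.7698  0.9055]
 [ 0.      0.      0.      1.    ]]
top 526.9900120898349 526.9900120898349 319.1265521388551 233.36810389925895
[[ 0.0118 -0.9929  0.1184  0.5373]
 [-0.9998 -0.0101  0.0145  0.0191]
 [-0.0132 -0.1186 -0.9929  0.9043]
 [ 0.      0.      0.      1.    ]]
```

View pics/side0.png

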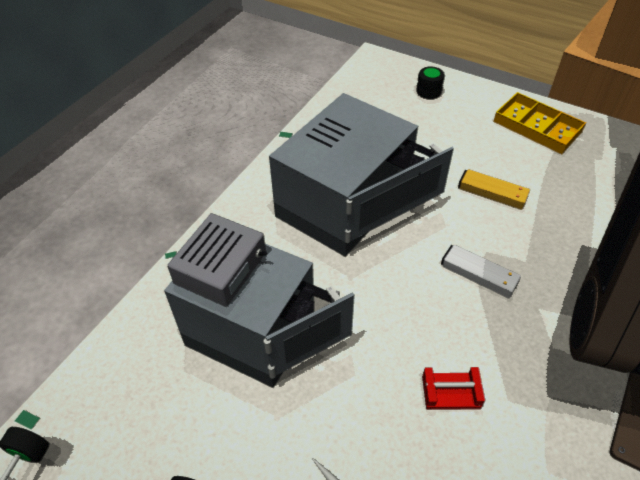

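View pics/top0.png

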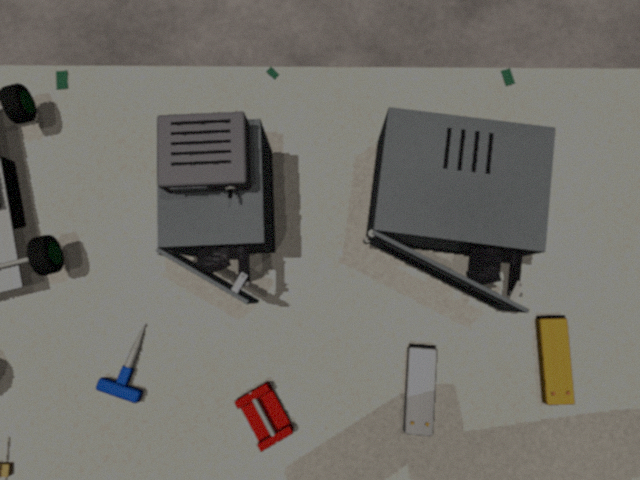

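The wide locker is on the right in the top view: roof corners near (390,110), (554,127), (545,252), hinge near (372,234), and door tip near (527,309). I'll measure these on the z=0.17 plane.

```bash
cat > h.py <<'E'
import cv2,numpy as np
from plant import *
np.set_printoptions(precision=4,suppress=True)
def ray(c,px,z):
    T=np.array(c["world_from_camera"]); d=T[:3,:3]@np.array([(px[0]-c["cx"])/c["fx"],(px[1]-c["cy"])/c["fy"],1])
    o=T[:3,3]; return o+d*(z-o[2])/d[2]
def proj(c,p):
    T=np.array(c["world_from_camera"]); q=T[:3,:3].T@(np.array(p)-T[:3,3])
    return np.array([c["fx"]*q[0]/q[2]+c["cx"],c["fy"]*q[1]/q[2]+c["cy"]])
E
python3 - <<'E'
from h import *
c=read_camera("top"); s=read_camera("side")
for n,p in dict(bl=(390,109),br=(554,127),fr=(545,252),hinge=(371,234),tip=(526,310)).items(): print(n,ray(c,p,.17))
for n,p in dict(bl=(272,157),br=(345,94),fr=(417,128),fl=(346,196),hinge=(349,203),tip=(452,149)).items(): print('side',n,ray(s,p,.17))
a=cv2.resize(c["img"][215:325,355:555],None,fx=4,fy=4,interpolation=cv2.INTER_CUBIC)
b=cv2.resize(s["img"][110:260,330:470],None,fx=3.9,fy=3.9,interpolation=cv2.INTER_CUBIC)
a=cv2.convertScaleAbs(a,alpha=1.6,beta=20)
b=cv2.convertScaleAbs(b,alpha=1.6,beta=20)
cv2.imwrite("pics/a.png",a);cv2.imwrite("pics/b.png",b)
E
```

```text
bl [ 0.8065 -0.0702  0.17  ]
br [ 0.7814 -0.3041  0.17  ]
fr [ 0.602  -0.2844  0.17  ]
hinge [ 0.6247 -0.0429  0.17  ]
tip [ 0.5219 -0.2554  0.17  ]
side bl [ 0.8018 -0.0666  0.17  ]
side br [ 0.7747 -0.3016  0.17  ]
side fr [ 0.6014 -0.2749  0.17  ]
side fl [ 0.6347 -0.0459  0.17  ]
side hinge [ 0.6223 -0.0337  0.17  ]
side tip [ 0.5196 -0.2512  0.17  ]
```

View pics/a.png

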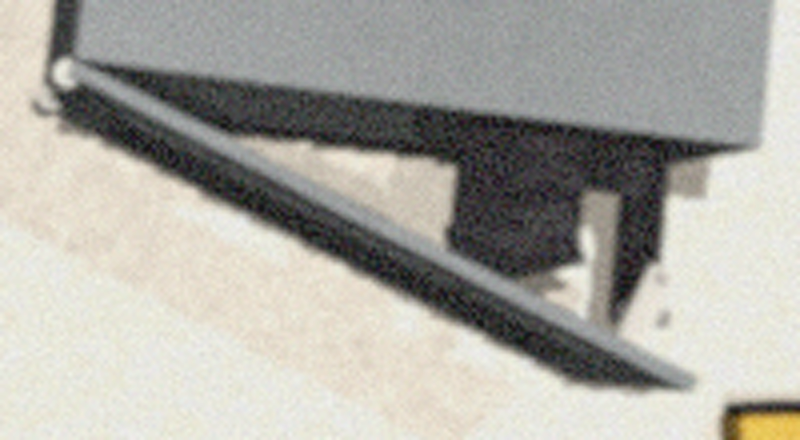

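View pics/b.png

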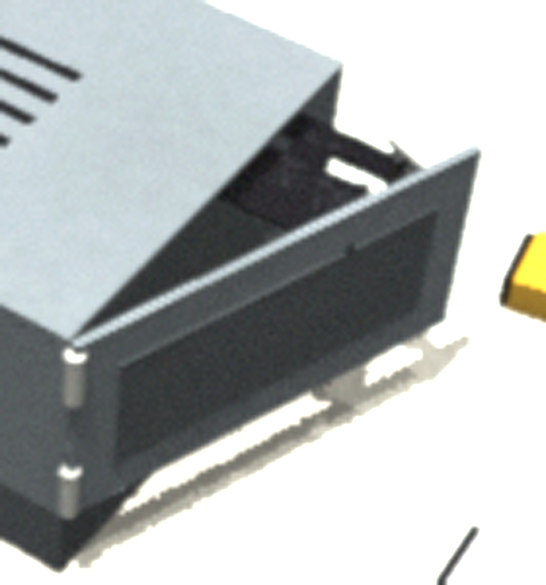

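Both views give consistent sizes: roof 0.181 × 0.243 m and door angle about 0.35. Crop a shows the pad as a dark block at px 469–500. The hook arm is to its right at about px 510–520.

```bash
cat >> h.py <<'E'
from scipy.spatial.transform import Rotation as R
YAW=-0.105; X=np.array([np.cos(YAW),np.sin(YAW),0]); Y=np.array([-X[1],X[0],0]); Z=np.array([0,0,1.])
HINGE=np.array([.625,-.041,.17])
PAD=HINGE-.165*Y-.028*X-.022*Z
def loc(p): d=np.array(p)-PAD; return np.array([d@X,d@Y,d@Z])*1000   # mm, relative to the press point
E
python3 - <<'E'
from h import *
c=read_camera("top"); s=get_state()
print("pad",PAD)
for p in [(469,275),(500,280),(484.5,284)]: print(loc(ray(c,p,.148)))
print("pad px",proj(c,PAD))
sd=read_camera("side"); print("pad side px",proj(sd,PAD), proj(sd,HINGE))
M=R.from_quat(s["tcp_rot"]).as_matrix(); print(M)
# want tool y down, tool z along +-X
for sg in(1,-1):
    z=sg*X; y=-Z; x=np.cross(y,z); T=np.c_[x,y,z]; print(sg,R.from_matrix(M.T@T).as_rotvec()/2/np.pi, T.tolist())
print(M.T@(PAD+[0,0,.112]-s["eef_pos"])/.12, tips_ahead)
E
```

```text
pad [ 0.5799 -0.2022  0.148 ]
[-11.7745  16.6291   0.    ]
[-13.7559 -27.645    0.    ]
[-21.9673  -6.264    0.    ]
pad px [481.3385 268.1469]
pad side px [410.4148 162.4658] [349.5807 199.7695]
[[-0.9324 -0.0003  0.3614]
 [-0.3614  0.0011 -0.9324]
 [-0.0002 -1.     -0.0011]]
1 [ 0.0001 -0.1744 -0.0001] [[-0.10480716882888248, -0.0, 0.9944925627484974], [-0.9944925627484974, -0.0, -0.10480716882888248], [0.0, -1.0, 0.0]]
-1 [0.0001 0.3256 0.0002] [[0.10480716882888248, -0.0, -0.9944925627484974], [0.9944925627484974, -0.0, 0.10480716882888248], [-0.0, -1.0, -0.0]]
[-3.8962 -0.4321 -2.3055] 0.014
```

Emit:
{"api": "send_rows", "payload": {"plan": [[[0,-0.05,0],[0,-0.0218,0]],[[0,-0.05,0],[0,-0.0218,0]],[[0,-0.05,0],[0,-0.0218,0]],[[0,-0.05,0],[0,-0.0218,0]],[[0,-0.05,0],[0,-0.0218,0]],[[0,-0.05,0],[0,-0.0218,0]],[[0,-0.05,0],[0,-0.0218,0]],[[0,0,0],[0,-0.0218,0]],[[0,0,0],[0,0,0]]], "gripper": 0.86, "grip_force": 40}}

```text
time: 1.2
eef_pos: [0.244, -0.6294, 0.2506]
tcp_rot: [0.473, -0.526, 0.526, -0.473]
contact_force: [-0.5, -0.2, 0.5]
opening: 0.139
```

```bash
cat > st.py <<'E'
from h import *
import sys
a=[float(v) for v in sys.argv[1:4]]   # target of the tip, mm in locker axes rel. to press point
s=get_state(); M=R.from_quat(s["tcp_rot"]).as_matrix(); import plant
t=plant.tips_ahead() if callable(plant.tips_ahead) else plant.tips_ahead
tip=s["eef_pos"]+M[:,1]*t
print(s["time"],s["eef_pos"],"tip loc",loc(tip),"F",s["contact_force"],"open",s["opening"],t,"q",s["qpos"])
print("turn",R.from_matrix(M.T@np.c_[np.cross(-Z,X),-Z,X]).as_rotvec()/2/np.pi)
print("shift",M.T@(PAD+(X*a[0]+Y*a[1]+Z*a[2])/1000-tip)/.12)
E
python3 st.py -2 0 60
```

```text
1.2 [ 0.244  -0.6294  0.2506] tip loc [-289.2342 -460.1017   88.6394] F [-0.5254 -0.1695  0.4842] open 0.13899571116658407 0.014 q [-1.351   0.2587  1.5333  0.      1.3492 -1.2456]
turn [-0.     -0.0001  0.0001]
shift [-3.8352  0.2377  2.392 ]
```

Emit:
{"api": "send_rows", "payload": {"plan": [[[-0.32,0,0.2],[0,0,0]],[[-0.32,0,0.2],[0,0,0]],[[-0.32,0,0.2],[0,0,0]],[[-0.32,0,0.2],[0,0,0]],[[-0.32,0,0.2],[0,0,0]],[[-0.32,0,0.2],[0,0,0]],[[-0.32,0,0.2],[0,0,0]],[[-0.32,0,0.2],[0,0,0]],[[-0.32,0,0.2],[0,0,0]],[[-0.32,0,0.2],[0,0,0]],[[-0.32,0,0.2],[0,0,0]],[[-0.315,0.08,0.19],[0,0,0]]]}}

```text
time: 2.4
eef_pos: [0.5792, -0.2005, 0.2424]
tcp_rot: [0.472, -0.525, 0.527, -0.473]
contact_force: [0.2, -0.6, 0.4]
opening: 0.133
```

Emit:
{"api": "send_rows", "payload": {"plan": [[[0,0.1,0],[0,0,0]],[[0,0.06,0],[0,0,0]],[[0,0,0],[0,0,0]],[[0,0,0],[0,0,0]]]}}

```text
time: 2.8
eef_pos: [0.5768, -0.2031, 0.2214]
tcp_rot: [-0.472, 0.526, -0.526, 0.472]
contact_force: [0.5, -0.4, -0.2]
opening: 0.143
```

```bash
python3 st.py -2 0 40
python3 - <<'E'
from h import *
for n,(x,y,w,h,f) in dict(top=(355,180,220,150,3.6),side=(320,60,170,180,3.3)).items():
    c=read_camera(n); a=cv2.convertScaleAbs(cv2.resize(c["img"][y:y+h,x:x+w],None,fx=f,fy=f,interpolation=cv2.INTER_CUBIC),alpha=1.5,beta=20)
    for z in (40,22,0):
      p=(proj(c,PAD+(X*-2+Z*z)/1000)-[x,y])*f; cv2.circle(a,tuple(int(v) for v in p),4,(0,0,255) if z==0 else (0,255,0),-1)
    cv2.imwrite(f"pics/c_{n}.png",a)
E
python3 -c "
import cv2,numpy as np
a=cv2.imread('pics/c_top.png');b=cv2.imread('pics/c_side.png');print(a.shape,b.shape)"
```

```text
2.8 [ 0.5768 -0.2031  0.2214] tip loc [-2.974  -1.2401 59.4458] F [ 0.465  -0.3681 -0.2479] open 0.14331171279223476 0.014 q [-0.5042  0.1387  1.7257 -0.0003  1.2777 -0.3961]
turn [ 0.0001 -0.0005  0.    ]
shift [-0.0104  0.162   0.0082]
(540, 792, 3) (594, 561, 3)
```

View pics/c_side.png

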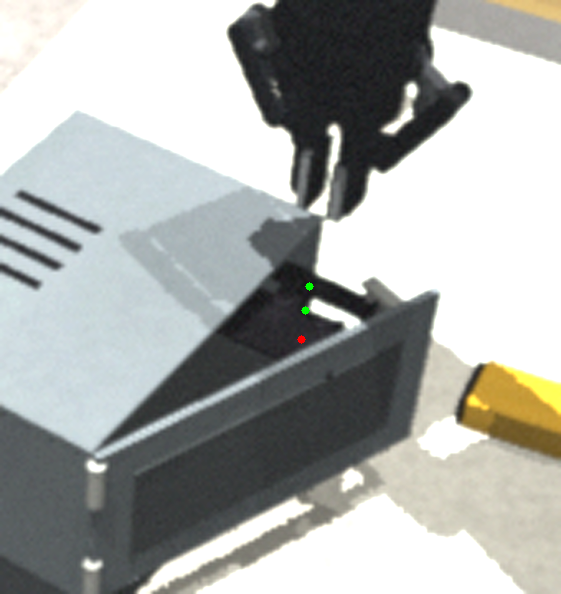

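View pics/c_top.png

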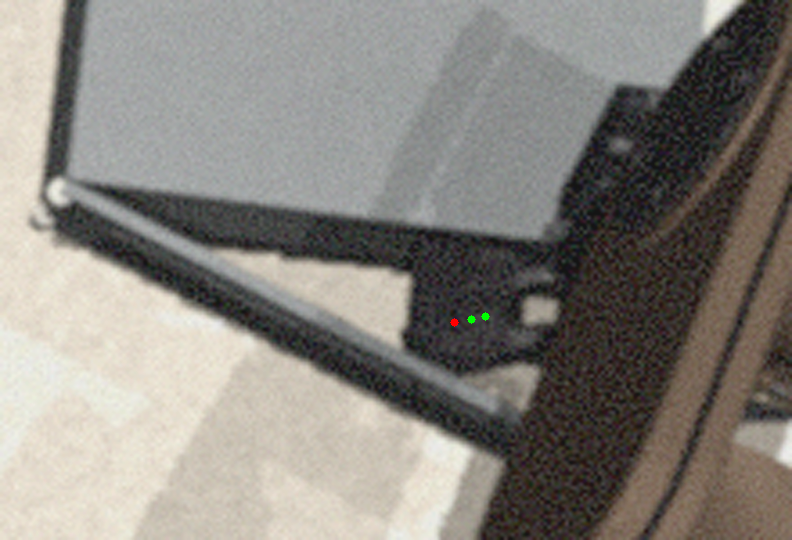

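The side view shows the fingertips near crop (322,212), higher than I expected. I'll check the projected TCP and tip before going down.

Run:
```python
from h import *
s=get_state(); M=R.from_quat(s["tcp_rot"]).as_matrix(); c=read_camera("side")
for d in (14,0,-5,-20,-59):
  print(d,[((proj(c,s["eef_pos"]+M[:,1]*d/1000+M[:,2]*k/1000)-[320,60])*3.3).round() for k in(-13,0,13)])
px=np.array([322,212])/3.3+[320,60]
for z in (.2,.21,.22,.23,.24): print(z,loc(ray(c,px,z)))
```

```text
14 [array([337., 266.]), array([316., 257.]), array([295., 248.])]
0 [array([340., 247.]), array([319., 237.]), array([298., 228.])]
-5 [array([341., 239.]), array([320., 230.]), array([299., 221.])]
-20 [array([345., 217.]), array([323., 208.]), array([302., 199.])]
-59 [array([354., 158.]), array([333., 149.]), array([311., 140.])]
0.2 [ 18.3406 -46.4296  52.    ]
0.21 [ 13.188  -35.0354  62.    ]
0.22 [  8.0354 -23.6411  72.    ]
0.23 [  2.8828 -12.2468  82.    ]
0.24 [-2.2697 -0.8525 92.    ]
```

Emit:
{"api": "send_rows", "payload": {"plan": [[[0,0.06,0],[0,0,0]],[[0,0.06,0],[0,0,0]],[[0,0.04,0],[0,0,0]],[[0,0,0],[0,0,0]],[[0,0,0],[0,0,0]]]}}

```text
time: 3.45
eef_pos: [0.5774, -0.2017, 0.202]
tcp_rot: [-0.473, 0.526, -0.525, 0.473]
contact_force: [-0.2, 0.2, 0.5]
opening: 0.14
```

```bash
python3 st.py -2 0 0
python3 - <<'E'
from h import *
s=get_state(); M=R.from_quat(s["tcp_rot"]).as_matrix(); print(M)
c=read_camera("side"); x,y,w,h,f=360,50,130,130,4.5
a=cv2.convertScaleAbs(cv2.resize(c["img"][y:y+h,x:x+w],None,fx=f,fy=f,interpolation=cv2.INTER_CUBIC),alpha=2.2,beta=30)
for d,col in ((14,(0,0,255)),(0,(0,255,0))):
  for k in(-13,13):
    p=(proj(c,s["eef_pos"]+M[:,1]*d/1000+M[:,2]*k/1000)-[x,y])*f; cv2.circle(a,tuple(int(v) for v in p),4,col,-1); print(d,k,p)
cv2.imwrite("pics/d.png",a)
E
```

```text
3.45 [ 0.5774 -0.2017  0.202 ] tip loc [-2.4807  0.2191 40.0294] F [-0.2006  0.1629  0.528 ] open 0.1402421164514326 0.014 q [-0.5018  0.1542  1.7443  0.      1.2437 -0.3967]
turn [ 0.0001 -0.     -0.    ]
shift [0.0019 0.3336 0.0042]
[[-0.1049 -0.0006  0.9945]
 [-0.9945  0.0004 -0.1049]
 [-0.0003 -1.     -0.0006]]
14 -13 [270.6733 448.6647]
14 13 [215.2126 423.9897]
0 -13 [274.9912 422.3152]
0 13 [218.9296 397.6347]
```

View pics/d.png

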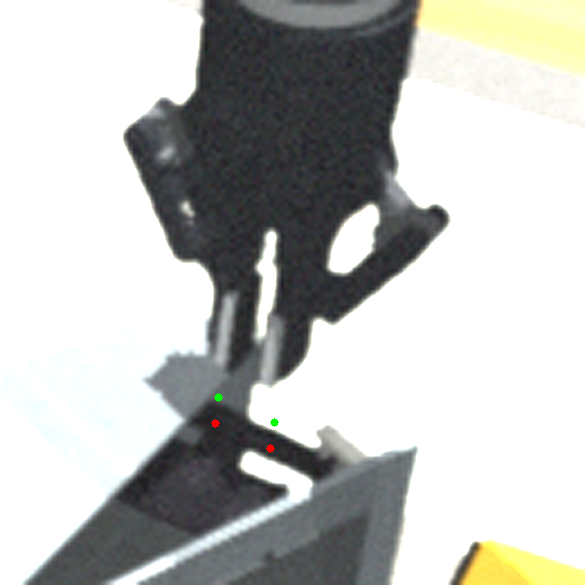

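Fingertips appear near (225,370) and (270,382), against predicted (215,424) and (271,449). Either the tips are about 30 mm higher than predicted or they are about 46 mm off towards -y. The top view will settle which.

Run:
```python
from h import *
s=get_state(); M=R.from_quat(s["tcp_rot"]).as_matrix()
c=read_camera("side"); t=read_camera("top"); x,y,w,h,f=430,130,210,160,3.6
a=cv2.convertScaleAbs(cv2.resize(t["img"][y:y+h,x:x+w],None,fx=f,fy=f,interpolation=cv2.INTER_CUBIC),alpha=2.2,beta=30)
T=np.array(c["world_from_camera"])
def side_plane(px,yl):
    d=T[:3,:3]@np.array([(px[0]-c["cx"])/c["fx"],(px[1]-c["cy"])/c["fy"],1]); o=T[:3,3]
    return o+d*(((PAD+Y*yl/1000)-o)@Y/(d@Y))
for name,px in dict(knL=(145,112),knR=(440,215),tipL=(225,370),tipR=(270,383)).items():
  q=np.array(px)/4.5+[360,50]
  for yl,col in((0,(0,0,255)),(-46,(255,0,0))):
    P=side_plane(q,yl); p=(proj(t,P)-[x,y])*f; cv2.circle(a,tuple(int(v) for v in p),4,col,-1); print(name,yl,loc(P),p)
for d in (14,-40,-100): print("axis",d,(proj(t,s["eef_pos"]+M[:,1]*d/1000)-[x,y])*f)
cv2.imwrite("pics/e.png",a)
```

```text
knL 0 [ 57.626   -0.     170.6942] [360.2648 283.9917]
knL -46 [ 82.0883 -46.     135.0566] [463.7446 244.8547]
knR 0 [-65.4526  -0.     176.5108] [339.0385 682.7382]
knR -46 [-48.4646 -46.     141.2263] [446.1992 641.4578]
tipL 0 [ 9.6881 -0.     68.6723] [242.5354 460.5992]
tipL -46 [ 31.2392 -46.      26.8391] [331.781  426.6345]
tipR 0 [-10.5234   0.      71.8448] [241.0392 515.8701]
tipR -46 [  9.8003 -46.      30.2043] [331.0077 481.5422]
axis 14 [215.5029 497.5704]
axis -40 [263.4678 489.3442]
axis -100 [326.8302 478.4773]
```

View pics/e.png

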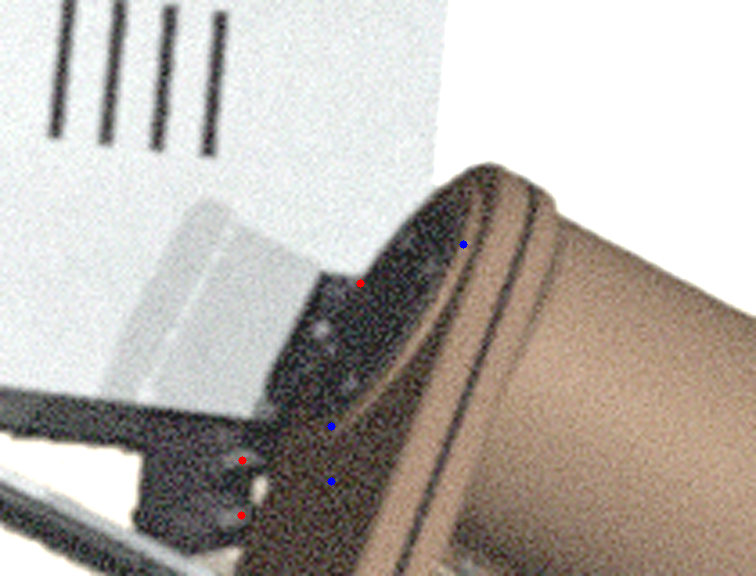

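The red marks match the knuckle corner at (360,275) and the tips at about (242,460) and (238,515). The x/y position is right, but by camera the tips are about 30 mm higher than TCP+14 mm implies. I'll go down in small steps and watch the force.

Emit:
{"api": "send_rows", "payload": {"plan": [[[0,0.1,0],[0,0,0]],[[0,0.1,0],[0,0,0]],[[0,0.08,0],[0,0,0]],[[0,0,0],[0,0,0]],[[0,0,0],[0,0,0]]]}}

```text
time: 4.1
eef_pos: [0.5772, -0.2017, 0.168]
tcp_rot: [-0.473, 0.526, -0.525, 0.473]
contact_force: [0.2, -0.1, 0.1]
opening: 0.144
```

Emit:
{"api": "send_rows", "payload": {"plan": [[[0,0.04,0],[0,0,0]],[[0,0.02,0],[0,0,0]],[[0,0,0],[0,0,0]]]}}

```text
time: 4.4
eef_pos: [0.5774, -0.2017, 0.1613]
tcp_rot: [-0.473, 0.526, -0.525, 0.473]
contact_force: [0.3, -0.4, 0.1]
opening: 0.148
```

Emit:
{"api": "send_rows", "payload": {"plan": [[[0,0.03,0],[0,0,0]],[[0,0,0],[0,0,0]],[[0,0,0],[0,0,0]]]}}

```text
time: 4.7
eef_pos: [0.5775, -0.2018, 0.1579]
tcp_rot: [-0.473, 0.526, -0.526, 0.473]
contact_force: [-0.1, -0.4, -0.5]
opening: 0.14
```

Emit:
{"api": "send_rows", "payload": {"plan": [[[0,0.05,0],[0,0,0]],[[0,0.05,0],[0,0,0]],[[0,0,0],[0,0,0]],[[0,0,0],[0,0,0]]]}}

```text
time: 5.1
eef_pos: [0.5773, -0.2017, 0.1454]
tcp_rot: [-0.473, 0.526, -0.525, 0.473]
contact_force: [0.5, -0.7, 0.1]
opening: 0.139
```

```bash
python3 st.py -2 0 0
python3 - <<'E'
from h import *
s=get_state()
c=read_camera("side"); x,y,w,h,f=360,70,120,120,4.8
a=cv2.convertScaleAbs(cv2.resize(c["img"][y:y+h,x:x+w],None,fx=f,fy=f,interpolation=cv2.INTER_CUBIC),alpha=2.2,beta=30)
for k,col in ((-13,(0,0,255)),(13,(0,255,0))):
    p=(proj(c,s["eef_pos"]+[0,0,.016]+X*k/1000)-[x,y])*f; cv2.circle(a,tuple(int(v) for v in p),3,col,-1)
cv2.imwrite("pics/f.png",a)
E
```

```text
5.1 [ 0.5773 -0.2017  0.1454] tip loc [ -2.653    0.2333 -16.5603] F [ 0.5254 -0.7187  0.1168] open 0.13865625845742768 0.014 q [-0.5019  0.2069  1.7916  0.      1.1441 -0.3966]
turn [ 0.0002 -0.     -0.0001]
shift [ 0.0019 -0.138   0.0053]
```

View pics/f.png

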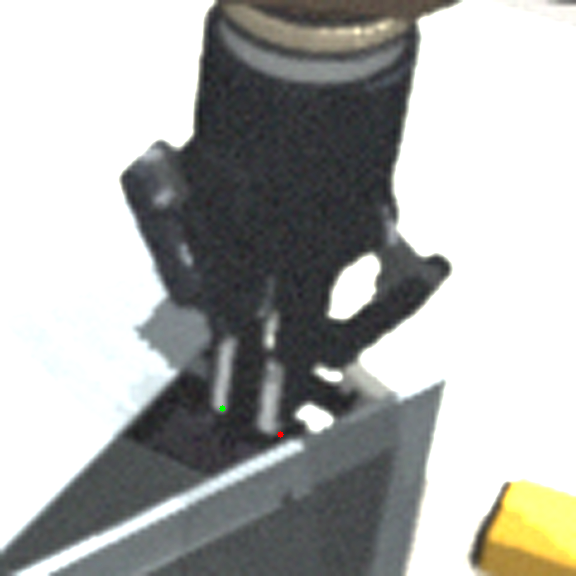

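The fingers are in the gap and nothing is touching. The tips are at about (222,408) and (275,432), which puts them about 13 mm above the pad. I'll continue down with the force guard.

Emit:
{"api": "send_rows", "payload": {"plan": [[[0,0.04,0],[0,0,0]],[[0,0.03,0],[0,0,0]],[[0,0,0],[0,0,0]],[[0,0,0],[0,0,0]]]}}

```text
time: 5.55
eef_pos: [0.5774, -0.2018, 0.1374]
tcp_rot: [-0.473, 0.526, -0.525, 0.473]
contact_force: [-0.8, -0.4, 0.4]
opening: 0.144
```

Emit:
{"api": "send_rows", "payload": {"plan": [[[0,0.03,0],[0,0,0]],[[0,0,0],[0,0,0]],[[0,0,0],[0,0,0]]]}}

```text
time: 5.85
eef_pos: [0.5775, -0.2018, 0.1339]
tcp_rot: [-0.473, 0.526, -0.526, 0.473]
contact_force: [-0.3, 0.4, -0.5]
opening: 0.14
```

Emit:
{"api": "send_rows", "payload": {"plan": [[[0,0.03,0],[0,0,0]],[[0,0,0],[0,0,0]],[[0,0,0],[0,0,0]]]}}

```text
time: 6.15
eef_pos: [0.5774, -0.2017, 0.1302]
tcp_rot: [-0.473, 0.526, -0.525, 0.473]
contact_force: [-0.5, -0.4, -0.2]
opening: 0.139
```

Emit:
{"api": "send_rows", "payload": {"plan": [[[0,0.03,0],[0,0,0]],[[0,0,0],[0,0,0]],[[0,0,0],[0,0,0]]]}}

```text
time: 6.45
eef_pos: [0.5774, -0.2018, 0.1266]
tcp_rot: [-0.473, 0.526, -0.525, 0.473]
contact_force: [-0.1, 0.4, 0.2]
opening: 0.141
```

Emit:
{"api": "send_rows", "payload": {"plan": [[[0,0.02,0],[0,0,0]],[[0,0,0],[0,0,0]],[[0,0,0],[0,0,0]]]}}

```text
time: 6.75
eef_pos: [0.5779, -0.202, 0.125]
tcp_rot: [0.473, -0.525, 0.526, -0.473]
contact_force: [-0.3, 0.6, 2.1]
opening: 0.142
```

Emit:
{"api": "send_rows", "payload": {"plan": [[[0,0.02,0],[0,0,0]],[[0,0,0],[0,0,0]],[[0,0,0],[0,0,0]]]}}

```text
time: 7.05
eef_pos: [0.5779, -0.202, 0.1224]
tcp_rot: [0.473, -0.525, 0.526, -0.473]
contact_force: [0.5, 0.9, 2.6]
opening: 0.141
```

Contact with the pad came at TCP z≈0.126, with force rising to 2–2.6 N. I'll press to about 10 mm down.

Emit:
{"api": "send_rows", "payload": {"plan": [[[0,0.02,0],[0,0,0]],[[0,0.02,0],[0,0,0]],[[0,0,0],[0,0,0]],[[0,0,0],[0,0,0]]]}}

```text
time: 7.45
eef_pos: [0.5782, -0.202, 0.1178]
tcp_rot: [0.473, -0.525, 0.526, -0.473]
contact_force: [2.3, 0.6, 3.8]
opening: 0.143
```

Emit:
{"api": "send_rows", "payload": {"plan": [[[0,0.015,0],[0,0,0]],[[0,0,0],[0,0,0]],[[0,0,0],[0,0,0]]]}}

```text
time: 7.75
eef_pos: [0.5783, -0.202, 0.116]
tcp_rot: [0.473, -0.525, 0.526, -0.473]
contact_force: [1.9, -0.3, 5.7]
opening: 0.14
```

```bash
python3 st.py -2 0 0
python3 - <<'E'
from h import *
s=get_state()
c=read_camera("side"); x,y,w,h,f=350,90,120,120,4.8
a=cv2.convertScaleAbs(cv2.resize(c["img"][y:y+h,x:x+w],None,fx=f,fy=f,interpolation=cv2.INTER_CUBIC),alpha=2.6,beta=30)
cv2.imwrite("pics/g.png",a)
E
```

```text
7.75 [ 0.5783 -0.202   0.116 ] tip loc [ -1.5439  -0.0381 -46.0211] F [ 1.9036 -0.3091  5.71  ] open 0.13951152014077062 0.014 q [-0.5018  0.2398  1.8106  0.0005  1.0891 -0.3967]
turn [-0.0003 -0.      0.0001]
shift [-0.0002 -0.3835 -0.003 ]
```

View pics/g.png

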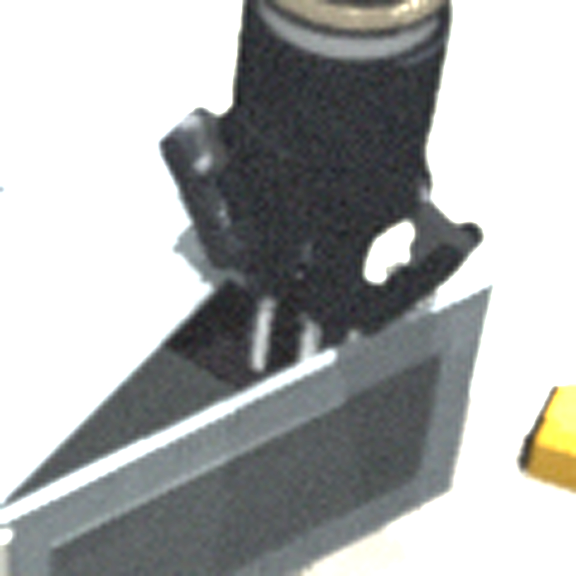

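The pad is pressed about 10 mm at 5.7 N. Now I'll pull the door towards -X while holding the pad down.

Emit:
{"api": "send_rows", "payload": {"plan": [[[0,0,-0.04],[0,0,0]],[[0,0,-0.04],[0,0,0]],[[0,0,-0.04],[0,0,0]],[[0,0,0],[0,0,0]]]}}

```text
time: 8.2
eef_pos: [0.5621, -0.2002, 0.115]
tcp_rot: [-0.473, 0.526, -0.525, 0.473]
contact_force: [0.4, -1.0, 3.0]
opening: 0.138
```

Emit:
{"api": "send_rows", "payload": {"plan": [[[0,0,-0.04],[0,0,0]],[[0,0,-0.04],[0,0,0]],[[0,0,0],[0,0,0]]]}}

```text
time: 8.5
eef_pos: [0.5524, -0.199, 0.1149]
tcp_rot: [-0.473, 0.526, -0.525, 0.473]
contact_force: [1.1, -0.3, 3.1]
opening: 0.139
```

Emit:
{"api": "send_rows", "payload": {"plan": [[[0,0,-0.04],[0,0,0]],[[0,0,-0.04],[0,0,0]],[[0,0,0],[0,0,0]]]}}

```text
time: 8.8
eef_pos: [0.543, -0.198, 0.115]
tcp_rot: [-0.473, 0.526, -0.525, 0.473]
contact_force: [0.4, -0.9, 3.2]
opening: 0.139
```

Run:
```python
from h import *
s=get_state()
ims=[]
for n,(x,y,w,h) in dict(top=(350,210,190,140),side=(330,90,150,140)).items():
    c=read_camera(n); f=560/h; ims.append(cv2.resize(c["img"][y:y+h,x:x+w],None,fx=f*.7,fy=f*.7,interpolation=cv2.INTER_CUBIC))
    print(n,ims[-1].shape, x,y,f*.7)
a=cv2.convertScaleAbs(np.hstack(ims),alpha=2.2,beta=30); a=cv2.resize(a,(800,int(a.shape[0]*800/a.shape[1]))); print(a.shape)
cv2.imwrite("pics/i.png",a)
```

```text
top (392, 532, 3) 350 210 2.8
side (392, 420, 3) 330 90 2.8
(329, 800, 3)
```

View pics/i.png

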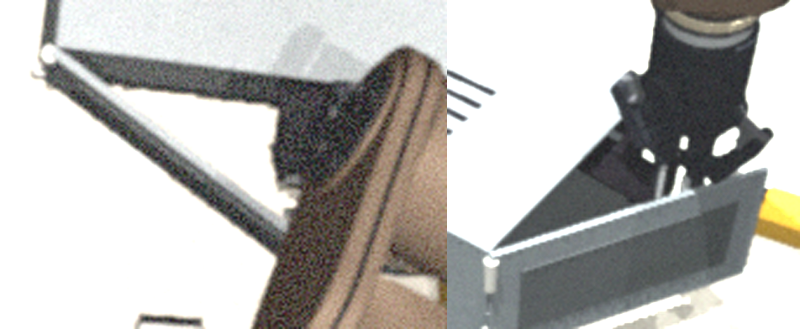

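The door inner edge runs from (55,55) to (280,225) and the roof edge from (48,50) to (350,85). That puts the door at about 0.5 rad, past the 0.46 release. I'll sweep it along its arc now.

Emit:
{"api": "send_rows", "payload": {"plan": [[[-0.02,0,-0.07],[0,0,0]],[[-0.02,0,-0.07],[0,0,0]],[[-0.055,0,-0.03],[0,0,0]],[[-0.055,0,-0.03],[0,0,0]],[[-0.055,0,-0.03],[0,0,0]],[[-0.055,0,-0.03],[0,0,0]],[[-0.055,0,-0.03],[0,0,0]],[[0,0,0],[0,0,0]]]}}

```text
time: 9.7
eef_pos: [0.513, -0.1558, 0.1153]
tcp_rot: [-0.473, 0.526, -0.525, 0.473]
contact_force: [-1.6, 0.2, 0.1]
opening: 0.141
```

Emit:
{"api": "send_rows", "payload": {"plan": [[[-0.056,0,-0.042],[0,0,0]],[[-0.056,0,-0.042],[0,0,0]],[[-0.056,0,-0.042],[0,0,0]],[[-0.056,0,-0.042],[0,0,0]],[[-0.05,0,-0.025],[0,0,0]],[[-0.05,0,-0.025],[0,0,0]],[[-0.05,0,-0.025],[0,0,0]],[[-0.05,0,-0.025],[0,0,0]],[[-0.05,0,-0.025],[0,0,0]],[[-0.04,0,0.02],[0,0,0]],[[-0.04,0,0.02],[0,0,0]],[[0,0,0],[0,0,0]]]}}

```text
time: 10.9
eef_pos: [0.4907, -0.0872, 0.1155]
tcp_rot: [-0.473, 0.525, -0.525, 0.473]
contact_force: [1.1, 0.0, -0.5]
opening: 0.139
```

```bash
python3 st.py 0 0 0
python3 - <<'E'
from h import *
s=get_state(); d=s["eef_pos"]-HINGE; print("rel hinge",d@X,d@Y)
E
```

```text
10.9 [ 0.4907 -0.0872  0.1155] tip loc [-100.7114  105.006   -46.515 ] F [ 1.1034  0.0195 -0.5386] open 0.13904925930659306 0.014 q [-0.3799 -0.006   2.0831  0.0004  1.0645 -0.2755]
turn [-0.      0.0001 -0.0001]
shift [ 0.8753 -0.3878  0.8389]
rel hinge -0.12871358936736224 -0.05999839124039759
```

Now I'll back off from the door, rise, move clear, and check.

Emit:
{"api": "send_rows", "payload": {"plan": [[[0.08,0,0],[0,0,0]],[[0.1,0,0],[0,0,0]],[[0.1,-0.1,0],[0,0,0]],[[0,-0.3,0],[0,0,0]],[[0,-0.35,0],[0,0,0]],[[0.1,-0.3,0],[0,0,0]],[[0.3,0,0],[0,0,0]],[[0.35,0,0],[0,0,0]],[[0.35,0,0],[0,0,0]],[[0.35,0,0],[0,0,0]],[[0.2,0,0],[0,0,0]],[[0,0,0],[0,0,0]]]}}

```text
time: 12.1
eef_pos: [0.4647, -0.3222, 0.2423]
tcp_rot: [0.472, -0.526, 0.527, -0.471]
contact_force: [0.3, 0.0, 0.8]
opening: 0.141
```

```bash
python3 st.py 0 0 0
python3 - <<'E'
from h import *
t=read_camera("top"); s=read_camera("side")
a=np.hstack([cv2.resize(t["img"],(440,330)),cv2.resize(s["img"][:, :520],(358,330))]); cv2.imwrite("pics/j.png",a); print(a.shape)
for th in (1.05,1.2,1.3): print(th,proj(t,HINGE+.24*(-X*np.sin(th)-Y*np.cos(th)))*440/640)
E
```

```text
12.1 [ 0.4647 -0.3222  0.2423] tip loc [-101.9271 -131.4853   80.2853] F [0.2981 0.0372 0.7616] open 0.14131712696849422 0.014 q [-0.7853  0.0195  1.8142 -0.0007  1.3066 -0.6747]
turn [-0.0001 -0.0009  0.0002]
shift [-1.1012  0.668   0.8431]
(330, 798, 3)
1.05 [303.5341 272.3105]
1.2 [286.283  278.3708]
1.3 [274.3208 280.8969]
```

View pics/j.png

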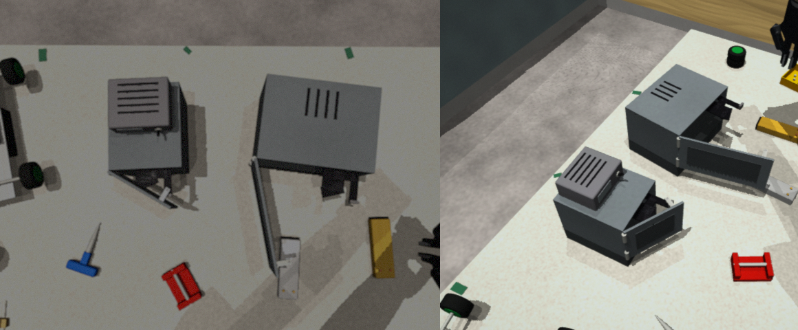

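The door tip is near (274,275), which matches the predicted position for about 1.3 rad (over 70°). The narrow door looks unchanged and the arm is clear of everything. Handing in.

```bash
python3 -c "
from plant import *
print(sign_off(), get_state()['time'])"
```

```text
the job is handed in; nothing more can be done
the job is handed in; nothing more can be done
```

The wide locker's door now stands open at about 1.3 rad (roughly 73°), and I've handed the job in. I pressed the catch pad down about 10 mm and drew the door out from inside with the fingers while the pad was still down. I then swept the door open, backed the arm off and moved it clear.

- **Catch and door order:** the upward force on the tool was 5.7 N at full press, and about 3 N until the door was at roughly 0.5 rad, past the 0.46 release point.
- **Last look:** the door tip in the top view matches an angle of about 1.3 rad. By eye, the narrow locker's door is where it started. The arm was clear and reading no contact, and the last state reading was at 12.1 s (limit 37 s).
- **One disagreement:** the fingertips were about 30 mm higher in the pictures than the TCP plus 14 mm tip offset gave. The touch on the pad also showed them too high, by about 36 mm. I relied on the cameras and small force-guarded steps down, and did not find the cause.

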